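Open the label printer for a new roll

TASK

The wide label printer on the dispensary counter needs a new roll: swing its top cover up and open until it rests against its stop, then let go and leave it open. Leave the narrow receipt printer next to it shut, and do not knock over the pill bottle.

Things in the scene. Friction and masses are not known exactly. Their poses are not given: they have to be found in the camera images.
- label_cover (a joint): Hinge angle (rad) of the top cover of the wide printer: 0 shut (level), growing as the cover swings up and away from the robot to its stop at 1.7, just past upright. May start ajar. Stiff hinge: it stays where left; about 3 N at the bar moves it. The printer is fixed, light grey, 150 deep, 170 wide, 110 high (mm), the wider of two alike; the hinge runs along its top far edge.
- label_cover_handle (a point): Centre of the wide cover's grip bar: round, 10 mm thick, 80 long, on two end posts, its centre 37 mm off the cover's top face, 10 mm from its free (robot-side) edge. Axes turn with the cover: y along bar and hinge, z out of the top face, x from free edge to hinge; shut: x away from the robot, z up. The hinge line lies 146 mm along +x and 44 along -z from here. Cover 7 mm thick, 170 wide.
- receipt_cover (a joint): Hinge angle of the narrow receipt printer's cover, rad, 0 shut. Same make and colour, 150 deep, 110 high but only 100 wide (mm), with a 50 mm grip bar; it stands beside the label printer, on either side. To be left shut.
- pill_bottle: Loose amber pill bottle with a white cap, 48 mm across, 85 mm high, standing on the counter behind the printers, on their side away from the robot; origin at the centre of its underside, z up its axis. To be left standing.
Things that resemble listed ones, but are neither listed nor needed, are in the scene too. What is shaped like the part that bears label_cover but pink is not meant. Leave any blue look-alike of the part that bears receipt_cover alone.

How it is judged:
At the end, for the whole second after the job is handed in: The label printer's cover stands open at rest within 0.18 rad (10 degrees) of its stop at 1.7 rad, the receipt printer's cover is shut (under 0.15 rad), and the pill bottle stands upright (within 0.3 rad) (value of joint label_cover above 1.52 rad and velocity of joint label_cover below 0.1 rad/s and value of joint receipt_cover below 0.15 rad and angle between pill_bottle's own z axis and vertical below 0.3 rad); the robot touches nothing.
It fails at once if the narrow receipt printer's cover is opened (over 0.25 rad) (value of joint receipt_cover above 0.25 rad).
It fails at once if the pill bottle is knocked over (tilts over 0.7 rad) (angle between pill_bottle's own z axis and vertical above 0.7 rad).
It also fails if it takes over 35 s, if anything falls off the work surface, if the arm or the gripper's body presses on something with over 40 N, if the wrist force passes 120 N, or if a joint passes its speed limit or range.

ROBOT

A 6-joint arm with a two-finger parallel gripper is mounted at the origin on the work surface. World frame = base frame: x ahead of the robot, y to its left, z up, the work surface at z = 0. Lengths are in m, angles in rad, forces in N, time in s.
With the tool pointing down it reaches from about 0.3 to 0.75 m from the base axis. Payload 8.5 kg.
Tool frame: the origin (TCP) lies on the centre line of the jaws, within the pads' length; the fingertips stand 8 mm ahead of it and the grasp point (between the pads) lies 11 mm behind it (tips_ahead is the z of the fingertips in the tool frame, in m); z points along the fingers, y is the direction in which the jaws open and shut (so a half turn about z gives the same grasp; the last joint's range is limited). The gripper opens to 88 mm and grips with 3 to 60 N. Pads are 18 mm wide; open, the fingers measure 123 mm over their backs; the gripper's body (75 mm by 187 mm) begins 45 mm behind the grasp point.
Start: joints at [0.939, 0.381, 1.297, -0, 1.464, -0.215], TCP at [0.223, 0.503, 0.247] pointing down, gripper open.
Joint ranges: [-3.11, 3.11], [-0.89, 2.33], [0.22, 2.48], [-1.42, 4.56], [0.17, 2.85], [-2.88, 2.88]. Speed limits (rad/s): [2.39, 2.39, 3.14, 3.14, 3.14, 3.14].

INTERFACE

Orientations are given as a unit quaternion [x, y, z, w].
In Python, from cell import * gives the robot as it stands.
- The arm moves only by the tool step_arm, never from a script. Its argument "steps" is a list of rows, each a list of 4 numbers: the shift along the tool's x, y, z in cm, then the turn about the tool's z in degrees. A call has 1 to 10 rows; each row is the pose to reach, as a shift and turn from the pose measured when the call began, along the tool's axes at that moment; what a row does not reach only later rows make up. A row lasts 1/8 s, in which the tool goes at most 62.5 mm and 10.7 degrees, less where a joint would pass 70% of its speed; a pose out of reach is approached as far as the arm can. A call with a gripper value outside its range is refused whole. "fingers" is the opening, from -1 (shut) to 1 (fully open), set as the call begins (left out, the last holds). The fingers move at their own pace and stop on an object; "grip_force" is the grip in N (left out, the last holds). Time passes only in rows, so rows that repeat a pose let the fingers close. It gives the time, the measured TCP pose, the force and the opening at its end, in the units of the state.
- get_obs(): the state, without advancing time (a new reading comes with each control period).
- read_camera(name): name is "side" or "top"; returns the picture (400x640x3 uint8, blue, green, red); there is no depth.
- camera_model(name): a dict with "K" (3x3 intrinsics, pixels), "R" (3x3) and "t" (3): a world point X has camera coordinates R X + t. Camera axes: x right, y down, z forward; pixel columns grow to the right and rows downward; lengths in m; the calibration is good to about 2 mm. A picture is of the moment at which its call begins. camera_model takes no time and is no camera call.
- job_done(): hands the job in, once; it reports no verdict.
The state is a dict: "time": time; "q": joint angles; "joint_vel": joint speeds; "joint_efforts": joint torques, N m; "position": TCP position; "tool_rot": TCP orientation; "wrist_force": force on the tool from outside, world axes, zero at the start; "torque": the same for the moment, N m; "opening": finger opening in m.
Only numpy, scipy, OpenCV 4.12 (cv2) and the standard library are available. Lean on these libraries where they do the work, as an engineer would, in place of code of your own. Each camera call takes 0.05 s, during which the arm holds its last target. There are 200 camera calls.

## Working session

There is one attempt and no reset: what is moved stays moved. The work goes in short steps, Python scripts to look and compute and a tool call to move; the robot and the scene stay as the last step left them, time stands still between calls to the robot, and variables do not carry over. Pictures are saved under pics/ and viewed, about 8 in all and at most 12, crops included, and the job is handed in when it is done.

Besides the shell and the picture viewer there is one more tool, called after "Emit:" by a JSON object that holds its "op" and its "data", one argument or row to a line. step_arm: Moves the arm, as the interface text tells. Its arguments: {"type":"object","properties":{"steps":{"type":"array"},"fingers":{"type":"number"},"grip_force":{"type":"number"}},"required":["steps"]}

```bash
mkdir -p pics; ls; python3 - <<'E'
from cell import *
import cv2
for n in("top","side"):
    cv2.imwrite(f"pics/{n}0.png",read_camera(n)); m=camera_model(n); print(n,m["K"],m["R"],m["t"])
o=get_obs();print(o["time"],o["position"],o["tool_rot"],o["wrist_force"])
E
```

```text
pics
top [[478.98807875   0.         312.17404728]
 [  0.         478.98807875 201.65761121]
 [  0.           0.           1.        ]] [[ 0.01927696 -0.9996748   0.01669412]
 [-0.98439996 -0.02189777 -0.17457721]
 [ 0.174886   -0.01306838 -0.98450196]] [-0.02951907  0.48104701  1.24845699]
side [[494.43828545   0.         320.00744907]
 [  0.         494.43828545 198.83659486]
 [  0.           0.           1.        ]] [[ 0.73883028 -0.67388965  0.00159861]
 [-0.47375213 -0.52109028 -0.70994636]
 [ 0.47925852  0.52377253 -0.70425394]] [-0.36464841  0.31283473  1.1398383 ]
0.1 [0.22252129 0.50272848 0.24622254] [ 2.06893662e-01  9.78363235e-01 -5.69328871e-04 -2.61327041e-04] [ 0.87762874 -0.31563909 -0.09248281]
```

View pics/top0.png

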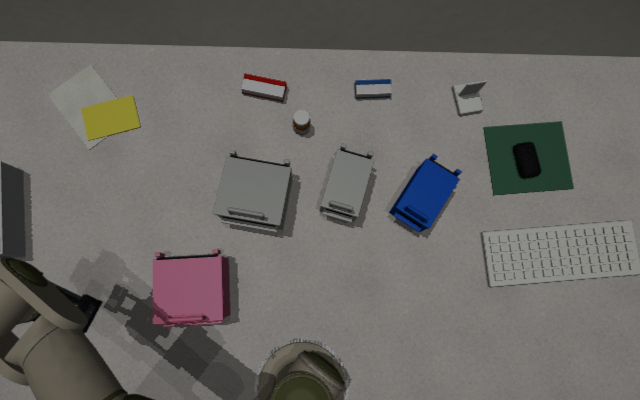

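View pics/side0.png

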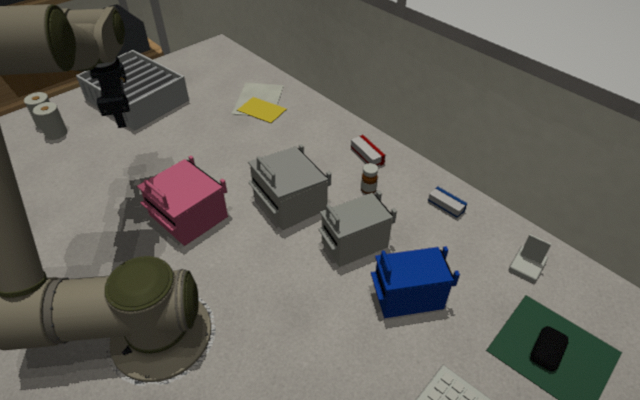

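Top view candidates: pink at (188,290) is excluded by colour. Grey at (254,192) is the wider, grey at (347,185) the narrower (receipt), and blue at (425,193) is a look-alike. The bottle is at (302,122). The wide grey one fits the label printer, so I'll confirm it in an enlarged crop.

```bash
python3 - <<'E'
import cv2,numpy as np
a=cv2.imread("pics/top0.png")[140:245,205:305]; b=cv2.imread("pics/side0.png")[140:230,240:340]
a=cv2.resize(a,(400,420),interpolation=cv2.INTER_CUBIC);b=cv2.resize(b,(400,360),interpolation=cv2.INTER_CUBIC)
b=cv2.copyMakeBorder(b,0,60,0,0,cv2.BORDER_CONSTANT)
cv2.imwrite("pics/crop.png",cv2.convertScaleAbs(np.hstack([a,b]),alpha=1.4))
E
```

```text
(no output)
```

View pics/crop.png

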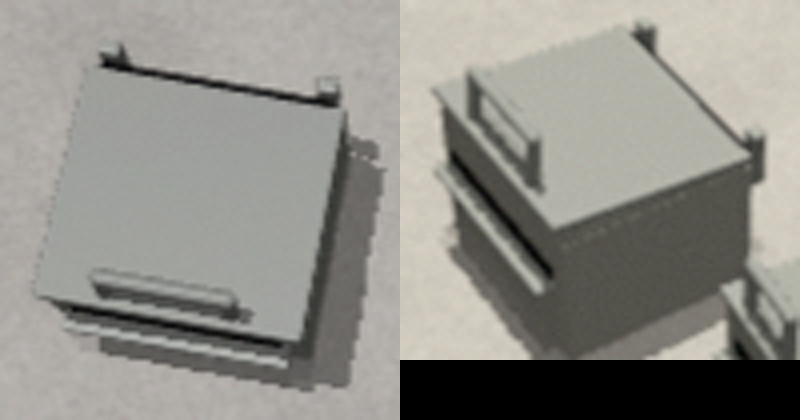

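The crop confirms the wide light-grey printer. In crop pixels, the bar runs (95,282)-(237,298) in top and (72,80)-(138,138) in side. I'll triangulate the corners and the bar.

```bash
cat > h.py <<'E'
from cell import *
import cv2,numpy as np
T,S=camera_model("top"),camera_model("side")
P=lambda m:m["K"]@np.c_[m["R"],m["t"]]
def tri(a,b):
    X=cv2.triangulatePoints(P(T),P(S),np.float64(a).reshape(2,1),np.float64(b).reshape(2,1)).ravel();X=X[:3]/X[3]
    e=[]
    for m,p in((T,a),(S,b)):
        u=P(m)@np.r_[X,1];e.append(np.hypot(*(u[:2]/u[2]-p)))
    return X,e
def ray(m,p,z):
    d=m["R"].T@np.linalg.inv(m["K"])@np.r_[p,1];c=-m["R"].T@m["t"];return c+d*(z-c[2])/d[2]
E
python3 - <<'E'
from h import *
np.set_printoptions(precision=4,suppress=True)
t=lambda x,y:np.array([205+x/4-.4,140+y/4-.4])
s=lambda x,y:np.array([240+x/4-.4,140+y/4-.4])
for n,a,b in(("FL",t(98,68),s(230,25)),("FR",t(345,110),s(350,158)),("NR",t(300,340),s(155,228)),("NL",t(38,295),s(32,92)),("barL",t(95,282),s(72,78)),("barR",t(237,300),s(139,138))):
    print(n,*tri(a,b))
print("bottle cap",ray(T,[302,117],.085),"rcpt bar",ray(T,[343,211],.147))
for p in (t(95,282),t(237,300)): print(ray(T,p,.147))
o=get_obs();from scipy.spatial.transform import Rotation as R
print(R.from_quat(o["tool_rot"]).as_matrix())
E
```

```text
FL [0.58   0.1953 0.126 ] [np.float64(0.5142425879869081), np.float64(0.42541343166863604)]
FR [0.5561 0.0386 0.1172] [np.float64(0.48061002980144324), np.float64(0.4265185443465242)]
NR [0.4053 0.0617 0.1332] [np.float64(0.2885131201159744), np.float64(0.26078630473907444)]
NL [0.4295 0.226  0.1302] [np.float64(0.6769701160353754), np.float64(0.5699410927277755)]
barL [0.4345 0.1845 0.1656] [np.float64(0.02477824660201137), np.float64(0.020942443773912748)]
barR [0.4236 0.0975 0.1759] [np.float64(0.0778690674840462), np.float64(0.0681750738372968)]
bottle cap [0.7045 0.0128 0.085 ] rcpt bar [ 0.4413 -0.0947  0.147 ]
[0.4373 0.1875 0.147 ]
[0.4281 0.1    0.147 ]
[[-0.9144  0.4048 -0.0007]
 [ 0.4048  0.9144 -0.001 ]
 [ 0.0003 -0.0012 -1.    ]]
```

Emit:
{"op": "step_arm", "data": {
  "steps": [
    [-4, -3, -2, 9],
    [-8, -6, -4, 19],
    [-12, -9, -4, 28],
    [-17, -12, -4, 37],
    [-21, -15, -4, 47],
    [-25, -18, -4, 56],
    [-29, -21, -4, 65],
    [-33.5, -24.6, -4, 74.5],
    [-33.5, -24.6, -4, 74.5],
    [-33.5, -24.6, -4, 74.5]
  ],
  "fingers": 1,
  "grip_force": 20
}}

```text
time: 1.35
position: [0.4289, 0.1425, 0.2862]
tool_rot: [0.757, 0.654, -0.001, -0.0]
wrist_force: [1.0, 0.5, -0.0]
opening: 0.0883
```

```bash
python3 - <<'E'
from h import *
a=read_camera("top")[130:270,190:370]; b=read_camera("side")[60:230,210:390]
o=get_obs();print(o["time"],o["position"],o["tool_rot"],o["wrist_force"],o["q"])
from scipy.spatial.transform import Rotation as R
print(R.from_quat(o["tool_rot"]).as_matrix().round(4))
f=lambda i:cv2.resize(i,(400,400),interpolation=cv2.INTER_CUBIC)
cv2.imwrite("pics/c2.png",cv2.convertScaleAbs(np.hstack([f(a),f(b)]),alpha=1.4))
E
```

```text
1.45 [0.4286711  0.14321535 0.28641634] [ 7.56071633e-01  6.54488543e-01 -6.58016794e-04 -9.40100008e-06] [-0.17934049 -0.68410683 -0.22205569] [ 5.98691936e-02  1.77995551e-01  1.47139345e+00 -7.87690696e-04
  1.49325988e+00  2.03714661e-01]
[[ 1.433e-01  9.897e-01 -1.000e-03]
 [ 9.897e-01 -1.433e-01 -8.000e-04]
 [-1.000e-03 -9.000e-04 -1.000e+00]]
```

View pics/c2.png

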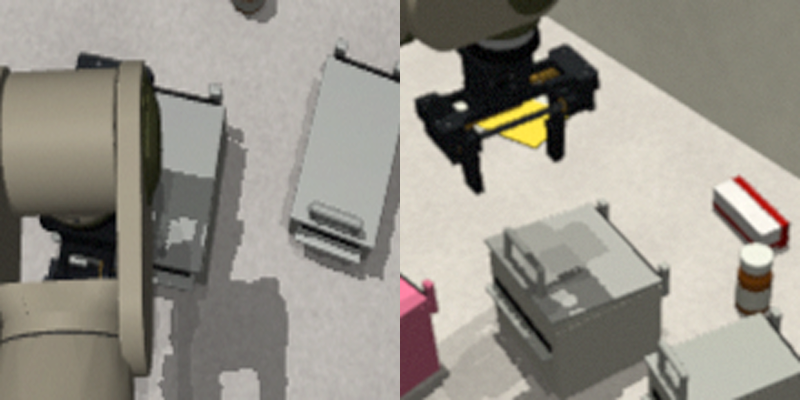

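The gripper is open above the printer with its jaws along the printer's x axis, and nothing is in the way. I'll descend around the bar and close.

Emit:
{"op": "step_arm", "data": {
  "steps": [
    [0, 0, 4, 0],
    [0, 0, 8, 0],
    [0, 0, 11, 0],
    [0, 0, 12.7, 0],
    [0, 0, 12.7, 0]
  ]
}}

```text
time: 2.08
position: [0.4277, 0.1441, 0.1588]
tool_rot: [0.755, 0.655, -0.002, -0.001]
wrist_force: [-0.2, -0.1, 0.4]
opening: 0.0886
```

Emit:
{"op": "step_arm", "data": {
  "steps": [
    [0, 0, 0, 0],
    [0, 0, 0, 0],
    [0, 0, 0, 0],
    [0, 0, 0, 0],
    [0, 0, 0, 0],
    [0, 0, 0, 0]
  ],
  "fingers": -1,
  "grip_force": 20
}}

```text
time: 2.82
position: [0.4277, 0.1441, 0.1588]
tool_rot: [0.755, 0.655, -0.002, -0.001]
wrist_force: [0.2, 0.7, 0.2]
opening: 0.0304
```

```bash
python3 - <<'E'
from h import *
b=read_camera("side")[80:240,220:380]
o=get_obs();print(o["time"],o["position"],o["opening"],o["wrist_force"])
cv2.imwrite("pics/c3.png",cv2.convertScaleAbs(cv2.resize(b,(560,560),interpolation=cv2.INTER_CUBIC),alpha=1.4))
E
```

```text
2.875 [0.42766695 0.14404525 0.15877458] 0.026247702430160915 [-0.33337562 -0.96518017 -0.16449879]
```

View pics/c3.png

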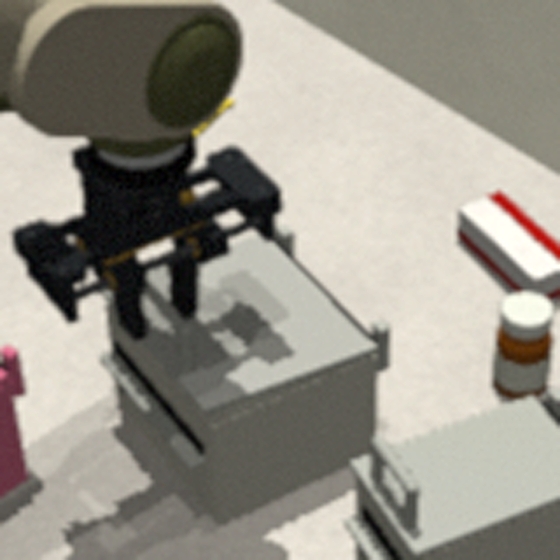

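Fingers are still closing around the bar, which is hidden between them. I'll let them finish.

Emit:
{"op": "step_arm", "data": {
  "steps": [
    [0, 0, 0, 0],
    [0, 0, 0, 0],
    [0, 0, 0, 0],
    [0, 0, 0, 0]
  ]
}}

```text
time: 3.38
position: [0.4307, 0.1436, 0.1592]
tool_rot: [0.756, 0.655, 0.001, 0.002]
wrist_force: [13.6, -2.1, -7.4]
opening: 0.0085
```

Emit:
{"op": "step_arm", "data": {
  "steps": [
    [0, 0.3, -0.9, 0],
    [0, 0.9, -1.8, 0],
    [0, 1.4, -2.6, 0],
    [0, 2.0, -3.4, 0],
    [0, 2.0, -3.4, 0]
  ]
}}

```text
time: 4.0
position: [0.4512, 0.1405, 0.1939]
tool_rot: [0.756, 0.655, 0.002, 0.003]
wrist_force: [3.6, -3.6, -3.2]
opening: 0.0086
```

```bash
python3 - <<'E'
from h import *
b=read_camera("side")[80:240,220:380]
o=get_obs();print(o["time"],o["position"],o["opening"],o["wrist_force"])
cv2.imwrite("pics/c4.png",cv2.convertScaleAbs(cv2.resize(b,(560,560),interpolation=cv2.INTER_CUBIC),alpha=1.4))
E
```

```text
4.05 [0.45096284 0.14055991 0.19364199] 0.008644616241901456 [ 4.14687942 -3.42221156 -3.28670781]
```

View pics/c4.png

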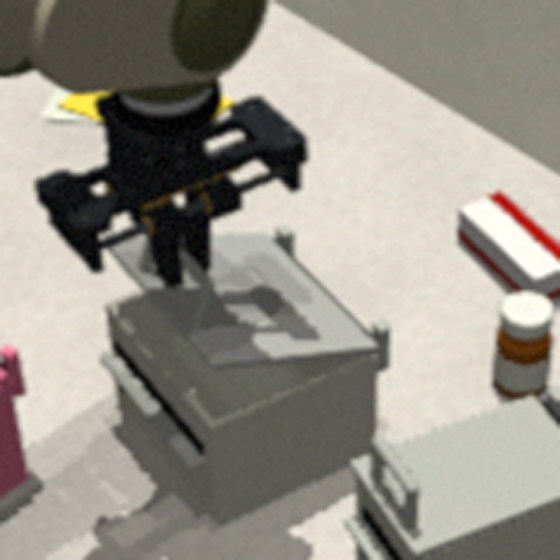

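The cover is up and following, with small forces. I'll continue along the arc.

Emit:
{"op": "step_arm", "data": {
  "steps": [
    [0, 0.6, -0.8, 0],
    [0, 1.3, -1.5, 0],
    [0, 2.0, -2.2, 0],
    [0, 2.8, -2.8, 0],
    [0, 3.6, -3.4, 0],
    [0, 4.5, -3.9, 0],
    [0, 4.5, -3.9, 0]
  ]
}}

```text
time: 4.92
position: [0.4961, 0.1338, 0.2334]
tool_rot: [0.756, 0.655, 0.002, 0.003]
wrist_force: [3.3, -5.9, -5.2]
opening: 0.0079
```

Emit:
{"op": "step_arm", "data": {
  "steps": [
    [-0.1, 0.9, -0.5, 0],
    [-0.1, 1.8, -0.9, 0],
    [-0.2, 2.7, -1.2, 0],
    [-0.2, 3.7, -1.5, 0],
    [-0.2, 4.6, -1.7, 0],
    [-0.2, 5.6, -1.9, 0],
    [-0.2, 6.6, -2.0, 0],
    [-0.2, 7.6, -2.0, 0],
    [-0.2, 7.6, -2.0, 0]
  ]
}}

```text
time: 6.05
position: [0.5721, 0.1212, 0.2543]
tool_rot: [0.756, 0.655, 0.003, 0.003]
wrist_force: [0.6, 5.3, -9.1]
opening: 0.0089
```

```bash
python3 - <<'E'
from h import *
b=read_camera("side")[60:240,220:400]
o=get_obs();print(o["time"],o["position"],o["opening"],o["wrist_force"],o["torque"],o["q"])
cv2.imwrite("pics/c5.png",cv2.convertScaleAbs(cv2.resize(b,(560,560),interpolation=cv2.INTER_CUBIC),alpha=1.4))
E
```

```text
6.1 [0.57189099 0.12124238 0.25429143] 0.009160011738846828 [ 0.88697003  4.68334573 -8.19358647] [ 0.70428562 -0.04085427 -0.09837791] [ 0.00739311  0.43376701  1.18905341 -0.00202352  1.51024756  0.15003751]
```

View pics/c5.png

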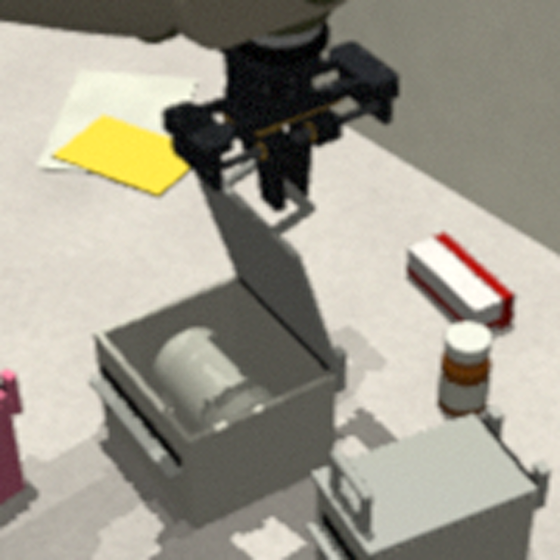

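Emit:
{"op": "step_arm", "data": {
  "steps": [
    [0, 1.0, 0.1, 0],
    [0, 2.0, 0.3, 0],
    [0, 3.0, 0.5, 0],
    [0, 3.9, 0.7, 0],
    [0, 4.6, 0.9, 0],
    [0, 5.2, 1.1, 0],
    [0, 5.7, 1.3, 0],
    [0, 5.7, 1.3, 0]
  ]
}}

```text
time: 7.1
position: [0.6289, 0.1126, 0.2412]
tool_rot: [0.756, 0.655, 0.002, 0.004]
wrist_force: [0.8, -5.0, -1.8]
opening: 0.0085
```

Emit:
{"op": "step_arm", "data": {
  "steps": [
    [0, 0.2, 0.1, 0],
    [0, 0.4, 0.15, 0],
    [0, 0.6, 0.25, 0],
    [0, 0.6, 0.25, 0]
  ]
}}

```text
time: 7.6
position: [0.6323, 0.1122, 0.2395]
tool_rot: [0.756, 0.655, 0.0, 0.002]
wrist_force: [-18.3, -3.1, 7.9]
opening: 0.0084
```

Force rises to -18 N along x, so the cover is at its stop. I'll open the fingers slightly and lift off straight up.

Emit:
{"op": "step_arm", "data": {
  "steps": [
    [0, 0, 0, 0],
    [0, 0, 0, 0],
    [0, 0, 0, 0],
    [0, 0, 0, 0]
  ],
  "fingers": -0.5
}}

```text
time: 8.1
position: [0.6325, 0.1123, 0.2394]
tool_rot: [0.756, 0.655, 0.0, 0.002]
wrist_force: [-0.1, -0.4, -0.3]
opening: 0.022
```

```bash
python3 - <<'E'
from h import *
b=read_camera("side")[60:240,220:400]
o=get_obs();print(o["time"],o["position"],o["opening"],o["wrist_force"])
cv2.imwrite("pics/c6.png",cv2.convertScaleAbs(cv2.resize(b,(560,560),interpolation=cv2.INTER_CUBIC),alpha=1.4))
E
```

```text
8.15 [0.63242665 0.11221331 0.23942561] 0.021767664769142082 [ 0.37978196 -0.2138875   0.04195767]
```

View pics/c6.png

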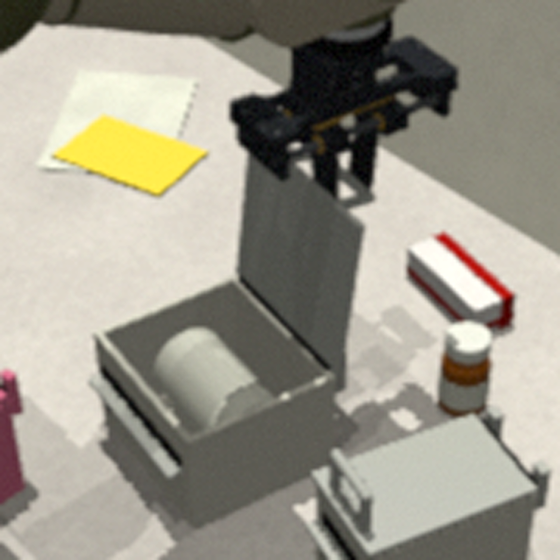

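The cover is upright, fingers are clear (force about 0), the bottle is standing and the receipt printer is shut. I'll retreat straight up.

Emit:
{"op": "step_arm", "data": {
  "steps": [
    [0, 0, -1, 0],
    [0, 0, -2, 0],
    [0, 0, -3.5, 0],
    [0, 0, -6, 0],
    [0, 0, -9, 0],
    [0, 0, -12, 0],
    [0, 0, -12, 0],
    [0, 0, -12, 0]
  ]
}}

```text
time: 9.15
position: [0.6319, 0.1125, 0.3586]
tool_rot: [0.756, 0.655, -0.0, 0.001]
wrist_force: [-0.2, -0.3, -0.2]
opening: 0.0221
```

```bash
python3 - <<'E'
from h import *
b=read_camera("side")[40:270,210:410]
o=get_obs();print(o["time"],o["position"],o["opening"],o["wrist_force"])
cv2.imwrite("pics/c7.png",cv2.convertScaleAbs(cv2.resize(b,(500,575),interpolation=cv2.INTER_CUBIC),alpha=1.4))
E
```

```text
9.2 [0.63189446 0.11251852 0.35818937] 0.0219164782293834 [ 0.09507591 -0.00831554  0.40461681]
```

View pics/c7.png

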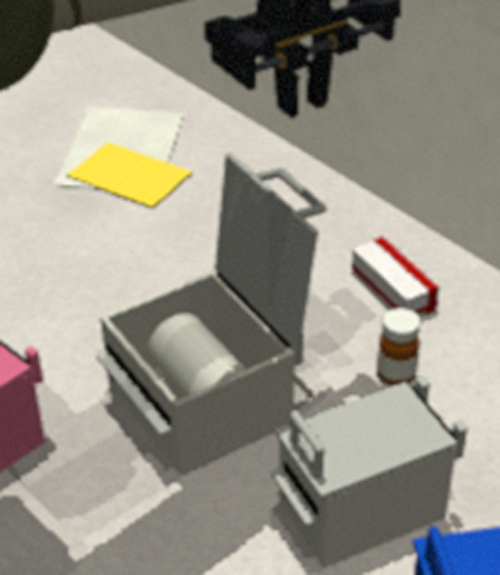

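The gripper is clear, the cover open at about (270,260) in the crop, and the bottle and receipt printer are undisturbed. I'll do a numeric check of the angle, then hand in.

```bash
python3 - <<'E'
from h import *
u=np.array([.989,-.145,0]);v=np.array([.145,.989,0])
p=[210+299/2.5,40+190/2.5]
c=-S["R"].T@S["t"];d=ray(S,p,0)-c
b0=np.array([.4307,.1436,.170]) # bar when gripped
X=c+d*((b0-c)@v)/(d@v)
h=np.array([*(b0+.140*u)[:2],.11]);r=X-h
print(X,r@u,r[2],np.pi-np.arctan2(r[2],r@u)-np.arctan2(44,146))
print(get_obs()["wrist_force"]);job_done()
E
```

```text
[0.63193627 0.1140962  0.24846931] 0.0634202779857615 0.13846930765552024 1.7075779994795242
[ 0.09507591 -0.00831554  0.40461681]
the job is handed in; nothing more can be done
```

I opened the wide light-grey printer's cover to its stop, let go and handed the job in at about 9.2 s of the 35 s allowed. I gripped the bar and swung it along its arc. At the stop the wrist force rose to about 18 N. I then opened the fingers slightly and lifted straight up clear of the cover.

**Last checks:**
- **Cover:** the final picture gives an angle of about 1.71 rad, which matches the stop at 1.7. That figure comes from one view plus my estimate of where the hinge is, so it is only approximate.
- **Robot:** the wrist force was about 0.4 N after I backed away, so it is touching nothing.
- **Receipt printer and bottle:** in the same picture the receipt printer is shut and the pill bottle is standing.

No check failed or disagreed.

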